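# Slide a bearing under the comparator bridge and lower the gauge onto it

## Task

Set up the big ball bearing for a width measurement on the bench comparator: push it flat along the plate, under the low bridge, until it is fully home against both stop pins, and only then press the gauge's lever all the way down, which lowers the gauge so that its plunger comes to rest on the bearing. The bearing is only slid: never grip, lift or tip it. Leave the small bearing, the sleeve and the card box beside the comparator where they stand.

Things in the scene. Friction and masses are not known exactly. Their poses are not given: they have to be found in the camera images.
- bearing: The big ball bearing, plain steel, lying flat and loose on the comparator's plate in front of the bridge: outside diameter 90 mm (radius 45), bore 40 mm, 23 mm high, 0.4 to 0.9 kg; it slides with 2 to 7 N. Origin at the centre of its underside, z up along its axis. It is the only bearing on the plate.
- comparator: Bench comparator, fixed: a grey plate 280 mm long (x) by 172 mm wide (y), bare steel top face 20 mm above the bench, with a low dark steel bridge across it near its +x end. Origin: centre of the plate's underside. Its x points along the plate to the bridge, within 0.4 rad of world x; y to the left, z up. Only the bearing stands on the plate in front of the bridge.
- bridge_mouth (a point): Middle of the bridge opening's front edge, on the plate's top face, 65.5 mm along the comparator's x from its origin. The opening is 106 mm wide and 26 mm high; the beam is 26 mm deep in x, its top 40 mm above the plate; the legs are 18 mm wide. An upright dial gauge, 59 mm across, stands on the middle of the beam; its highest point is 149 mm above the bench.
- seat (a point): Where the bearing's origin is when the bearing touches both stop pins: on the plate's top face, 55 mm along the comparator's x from its origin, on its centre line; same axes as the comparator. The pins (12 mm thick, 18 mm high) stand behind the bridge, 44 mm further in x and 25.5 mm either side. When home, the bearing's rear rim is still 55 mm in front of the beam.
- lever (a joint): Flat steel lever behind the dial, pivoted on a post on the bridge's right and pinned to the gauge; its black finger pad is at its left end. 0 = up, gauge held raised (as at the start); 0.18 rad = pressed fully down to its stop: the gauge and its plunger have come down 9 mm. It turns about an axis along the comparator's x and stays where it is left; 1 to 3 N on the pad moves it.
- lever_pad (a point): Centre of the top of the lever's finger pad (18 mm in x, 22 mm in y, 8 mm thick), 97 mm along the comparator's x from its origin, 85 mm left of its centre line, 135 mm from the lever's pivot. Lever up: the pad's top is 128 mm above the bench; fully down: 104 mm. Nothing is above the pad or to its left; the dial's rim is 45 mm to its right.
- plunger: The gauge's thin sprung plunger, 6 mm thick, coming down through the middle of the beam; origin at its contact tip, 23.5 mm beyond the seat in x. Lever up: tip 27 mm above the plate, inside the beam. Lever down: it rests on the inner ring of a bearing that is home, 23 mm above the plate, with 1 to 1.5 N; with no bearing there it drops to 18 mm and blocks the way.
- small_bearing: Bystander: smaller ball bearing, 62 mm across, 17 mm high, lying loose on the bench to the left or right of the comparator. Origin at the centre of its underside.
- sleeve: Bystander: dark mandrel sleeve, 37 mm across, 50 mm high, standing loose on the bench on the other side of the comparator. Origin at the centre of its underside.
- carton: Bystander: closed card box, 110 by 86 mm, 48 mm high, lying loose on the bench to the right of the bridge. Origin at the centre of its underside.
There are look-alikes about, which are no part of the job. What is shaped like the bearing but brown or purple is not meant.

How it is judged:
By the outcome, as a careful person would: the job done as asked, in the order asked, and still so for the second after the job is handed in, with the robot touching nothing.
It also fails if it takes over 64 s, if anything falls off the work surface, if the arm or the gripper's body presses on something with over 40 N, if the wrist force passes 120 N, or if a joint passes its speed limit or range.

## Robot

A 6-joint arm with a two-finger parallel gripper is mounted at the origin on a cart in front of the work surface, level with it; the furniture and walls round the work are solid. World frame = base frame: x ahead of the robot, y to its left, z up, the work surface at z = 0. Lengths are in m, angles in rad, forces in N, time in s.
With the tool pointing down it reaches from about 0.3 to 0.875 m from the base axis. Payload 6.4 kg.
Tool frame: the origin (TCP) lies at the very end of the fingers, on their centre line; the grasp point (between the pads) lies 19 mm behind it; z points along the fingers, y is the line along which they close (so a half turn about z gives the same grasp; the last joint's range is limited). The gripper opens to 85 mm and grips with 20 to 120 N. Pads are 22 mm wide; open, the fingers measure 114 mm over their backs; the gripper's body (76 mm by 85 mm) begins 54 mm behind the grasp point. The pads swing forward as they close: fully open they stand 13 mm farther back than shut.
Start: joints at [-1.458, 0.181, 1.607, -0, 1.354, -0.206], TCP at [0.18, -0.546, 0.231] pointing down, gripper open.
Joint ranges: [-2.99, 2.99], [-0.89, 2.07], [0.3, 2.58], [-1.14, 4.28], [0, 2.63], [-3.12, 3.12]. Speed limits (rad/s): [2.57, 2.57, 3.01, 3.14, 3.14, 3.14].

## Interface

Orientations are given as a unit quaternion [w, x, y, z].
In Python, from bench import ctrl gives the robot as it stands.
- The arm moves only by the tool jog_arm, never from a script. Its argument "series" is a list that holds one entry, the list of rows, each a list of 7 numbers: the shift along the tool's x, y, z in mm, then the turn, a rotation vector about the tool's x, y, z in rad, then the finger opening in mm, from 0 to 85.4. In form: [[[tx, ty, tz, rx, ry, rz, gripper], ...]]. A call has exactly 10 rows; each row shifts and turns the commanded pose from where the row before left it, along the tool's axes as they then stand; what a row does not reach is not made up. A row lasts 1/10 s, in which the tool goes at most 50 mm and 8.59 degrees, less where a joint would pass 70% of its speed; a pose out of reach is approached as far as the arm can. A call with a gripper value outside its range is refused whole. The fingers move at their own pace and stop on an object; the grip force is fixed at half the most. Time passes only in rows, so rows that do not move let the fingers close, or fill a call up. It gives the time, the measured TCP pose, the force, the opening and the grip force at its end, in the units of the state.
- ctrl.get_obs(): the state, without advancing time (a new reading comes with each control period).
- ctrl.camera(name): name is "scene" or "top" or "wrist"; returns a dict with "frame" (384x512x3 uint8, blue, green, red), "z_map" (384x512 float32, m along the optical axis (not along the pixel's ray), 0 where there is no reading), "fx", "fy", "cx", "cy" (pixels), "k1" (the pictures are not rectified: a ray, as slopes to the right and down, at radius r is drawn at 1 + k1 r^2 times it, then the intrinsics apply), "xyz" and "rotation" of the camera in the world. Camera axes: x right, y down, z forward; pixel columns grow to the right and rows downward; lengths in m; the calibration is good to about 2 mm. A picture is of the moment at which its call begins.
- ctrl.hand_in(): hands the job in; it is judged then, once.
The state is a dict: "time_s": time; "q": joint angles; "dq": joint speeds; "joint_efforts": joint torques, N m; "eef_pos": TCP position; "eef_rot": TCP orientation; "wrist_force": force on the tool from outside, world axes, zero at the start; "torque": the same for the moment, N m; "opening": opening from 0.0 (shut) to 1.0 (fully open); "grasp_force": force on a finger pad.
Only numpy, scipy, OpenCV 4.12 (cv2) and the standard library are available. Lean on these libraries where they do the work, as an engineer would, in place of code of your own. Each camera call takes 0.05 s, during which the arm holds its last target. There are 200 camera calls.

## Working session

There is one attempt and no reset: what is moved stays moved. The work goes in short steps, Python scripts to look and compute and a tool call to move; the robot and the scene stay as the last step left them, time stands still between calls to the robot, and variables do not carry over. Pictures are saved under pics/ and viewed, at most 11 in all, crops included, and the job is handed in when it is done.

Besides the shell and the picture viewer there is one more tool, called after "Emit:" as a command line: name --argument value ..., lists and objects as JSON in quotes. jog_arm: Moves the arm, as the interface text tells. Its arguments: {"type":"object","properties":{"series":{"type":"array"}},"required":["series"]}

```bash
mkdir -p pics
cat > h.py <<'E'
import numpy as np, cv2
from bench import ctrl
def snap(name):
    c=ctrl.camera(name); f=c["frame"]; z=c["z_map"]
    v,u=np.mgrid[:384,:512]
    K=np.array([[c["fx"],0,c["cx"]],[0,c["fy"],c["cy"]],[0,0,1]])
    p=cv2.undistortPoints(np.stack([u,v],-1).reshape(-1,1,2).astype(float),K,np.array([c["k1"],0,0,0.])).reshape(384,512,2)
    P=np.dstack([p*z[...,None],z])
    R=np.array(c["rotation"])
    if R.size==4:
        from scipy.spatial.transform import Rotation as Ro
        R=Ro.from_quat(R[[1,2,3,0]]).as_matrix()
    W=P@R.T+np.array(c["xyz"]); W[z==0]=np.nan
    return f,W,c
E
python3 - <<'E'
from h import *
for n in("top","scene"):
    f,W,c=snap(n); cv2.imwrite(f"pics/{n}0.png",f); np.save(f"pics/{n}0.npy",W); print(n,c["xyz"],c["rotation"],c["fx"],c["k1"])
print(ctrl.get_obs())
E
```

```text
top [ 0.37907129 -0.00750093  1.44860802] [ 0.04995919 -0.69563791  0.71437277 -0.05712734] 465.6777128748233 -0.18451721799726567
scene [0.21937311 0.64479676 0.58333944] [ 0.12354033 -0.19904246  0.85292019 -0.46652656] 385.0613029886111 0.04039652221959935
{'time_s': 0.1, 'q': array([-1.45830423e+00,  1.81476789e-01,  1.60790912e+00, -1.75007578e-05,
        1.35383474e+00, -2.06309112e-01]), 'dq': array([ 0.00089923, -0.00021798, -0.00304836, -0.00139669,  0.00081435,
       -0.00241005]), 'joint_efforts': array([ 5.78044364e-04, -4.45877123e+01, -3.52236307e+01, -3.05594831e-04,
        4.11580782e-03,  2.85843191e-05]), 'eef_pos': array([ 0.18016925, -0.54550737,  0.23046808]), 'eef_rot': array([-8.13501751e-04,  9.87321974e-01,  1.58728251e-01,  2.96350601e-05]), 'wrist_force': array([-0.77822102,  0.55688753, -0.36881754]), 'torque': array([-0.00796476,  0.00398056,  0.0168546 ]), 'grasp_force': 0.0, 'opening': 1.0023474495238467}
```

View pics/top0.png

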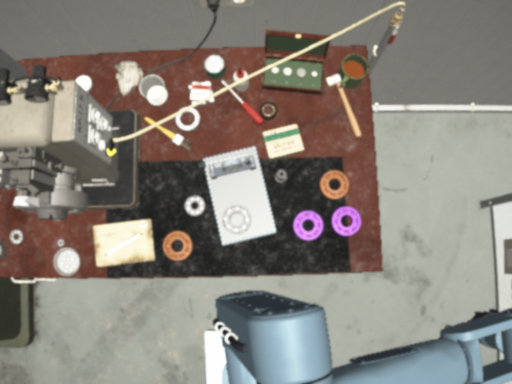

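View pics/scene0.png

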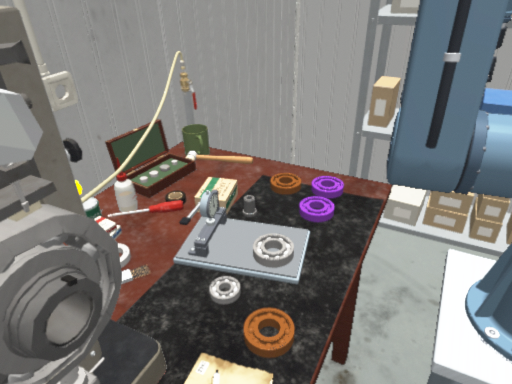

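Top view: plate around (240,195), bridge at its upper end (~(233,160)), bearing at (237,219), small bearing at (195,205), sleeve (281,175), carton (283,140). The scene view confirms this, with the dial standing on the bridge. Next I measure the poses.

Run:
```python
from h import *
W=np.load("pics/top0.npy"); f=cv2.imread("pics/top0.png")
v,u=np.mgrid[:384,:512]
roi=(u>190)&(u<290)&(v>135)&(v<255)
print("bench z",np.nanmedian(W[200:215,270:280,2]),"plate z",np.nanmedian(W[195:200,225:255,2]))
z=W[...,2]
# plate outline
m=(roi&(z>0.011)&(z<0.2)).astype(np.uint8)
n,l,s,c=cv2.connectedComponentsWithStats(m); i=l[195,240]; m=(l==i)
pts=W[m][:,:2]; pl=W[m&(z<0.03)][:,:2]
for p in(pts,pl):
    r=cv2.minAreaRect((p*1000).astype(np.float32)); print("rect",r)
# bearing
b=m&(z>0.034)&(v>195)
pb=W[b]; print("bearing n",len(pb),"z",np.median(pb[:,2]),"circ",cv2.minEnclosingCircle((pb[:,:2]*1000).astype(np.float32)),"mean",pb.mean(0))
# high parts
for lo,hi in((.05,.07),(.07,.1),(.1,.135),(.135,.16)):
    p=W[m&(z>lo)&(z<hi)&(v<190)]
    if len(p): print(lo,len(p),p.mean(0),p.min(0),p.max(0))
S=np.load("pics/scene0.npy")
vv,uu=np.mgrid[:384,:512]
r=(uu>175)&(uu<315)&(vv>185)&(vv<282)
b=r&(S[...,2]>.036)&(S[...,2]<.05)&(uu>245)&(vv>225)
p=S[b]; print("scene bearing",len(p),np.median(p[:,2]),cv2.minEnclosingCircle((p[:,:2]*1000).astype(np.float32)))
p=S[r&(S[...,2]>.013)&(S[...,2]<.027)]; print(cv2.minAreaRect((p[:,:2]*1000).astype(np.float32)),np.median(p[:,2]))
cv2.imwrite("pics/crop.png",np.hstack([cv2.resize(f[135:255,180:300],(480,480),interpolation=2)]))
```

```text
bench z 0.0012388378891972085 plate z 0.019396269996111104
rect ((565.2726440429688, 47.195953369140625), (276.9563293457031, 180.18728637695312), 12.444082260131836)
rect ((565.9467163085938, 44.073265075683594), (276.67864990234375, 174.37075805664062), 12.321468353271484)
bearing n 454 z 0.04045814970900741 circ ((491.1278381347656, 50.924129486083984), 44.94166564941406) mean [0.49011448 0.05138349 0.0404231 ]
0.05 275 [0.63815175 0.06294172 0.05886953] [ 0.61670211 -0.01020851  0.05095663] [0.66636578 0.13034216 0.0698599 ]
0.07 26 [0.64013167 0.03926264 0.08951014] [0.62667158 0.00462847 0.07164123] [0.67004017 0.08178007 0.09998807]
0.1 292 [0.64752    0.07204652 0.12081033] [0.62606353 0.00428932 0.1001073 ] [0.67385167 0.15512616 0.13485544]
0.135 62 [0.6410633  0.05814837 0.13898124] [0.62834868 0.04151969 0.13502869] [0.65440199 0.07350965 0.14995403]
scene bearing 764 0.042751852011432445 ((490.57708740234375, 53.370853424072266), 45.99989318847656)
((596.984619140625, -14.23779296875), (390.2763977050781, 377.760498046875), 28.58247947692871) 0.0207003492411717
```

View pics/crop.png

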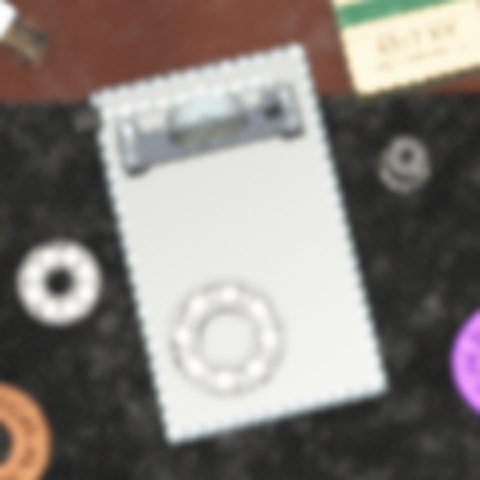

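Emit:
jog_arm --series '[[[0,0,0,0,0,0.104,50],[18,-26,0,0,0,0,50],[18,-26,0,0,0,0,50],[18,-26,0,0,0,0,50],[18,-26,0,0,0,0,50],[18,-26,0,0,0,0,50],[18,-26,0,0,0,0,50],[18,-26,0,0,0,0,50],[18,-26,0,0,0,0,50],[18,-26,0,0,0,0,50]]]'

```text
time_s: 1.1
eef_pos: [0.2888, -0.2814, 0.231]
eef_rot: [-0.0, 0.994, 0.107, -0.0]
wrist_force: [1.4, 0.5, 0.8]
opening: 0.586
grasp_force: 0.0
```

Emit:
jog_arm --series '[[[20,-28,0,0,0,0,50],[20,-28,0,0,0,0,50],[20,-28,0,0,0,0,50],[20,-28,0,0,0,0,50],[20,-28,0,0,0,0,50],[20,-28,0,0,0,0,50],[20,-28,0,0,0,0,50],[20,-28,0,0,0,0,50],[20,-28,0,0,0,0,50],[0,0,0,0,0,0,50]]]'

```text
time_s: 2.1
eef_pos: [0.4112, 0.0049, 0.231]
eef_rot: [-0.001, 0.994, 0.109, -0.0]
wrist_force: [-0.1, 0.1, -0.0]
opening: 0.587
grasp_force: 0.0
```

```bash
cat >> h.py <<'E'
O=np.array([.566,.0441]); A=np.radians(12.35)
C=np.array([[np.cos(A),np.sin(A)],[-np.sin(A),np.cos(A)]])
def comp(p): return C@(np.asarray(p)[:2]-O)*1000
def st():
    from scipy.spatial.transform import Rotation as Ro
    o=ctrl.get_obs(); q=np.array(o["eef_rot"]); M=Ro.from_quat(q[[1,2,3,0]]).as_matrix()
    print("t",o["time_s"],"eef",o["eef_pos"].round(4),"comp",comp(o["eef_pos"]).round(1),"yaw",np.degrees(np.arctan2(M[1,0],M[0,0])).round(2),"F",o["wrist_force"].round(1),"op",o["opening"])
E
python3 - <<'E'
from h import *
st()
f,W,c=snap("wrist"); cv2.imwrite("pics/w1.png",f)
v,u=np.mgrid[:384,:512]; z=W[...,2]
m=((z>.036)&(z<.05)).astype(np.uint8); n,l,s,cc=cv2.connectedComponentsWithStats(m)
for i in range(1,n):
    if s[i,4]>300:
        p=W[l==i]; print(s[i],cc[i],np.median(p[:,2]),cv2.minEnclosingCircle((p[:,:2]*1000).astype(np.float32)))
E
```

```text
t 2.1 eef [0.4112 0.0049 0.231 ] comp [-159.6   -5.2] yaw 12.57 F [-0.1  0.1 -0. ] op 0.5869088059147236
[ 178   18   97  102 5165] [225.33843175  68.32216844] 0.042707986629077876 ((489.176513671875, 53.64359664916992), 45.091773986816406)
```

View pics/w1.png

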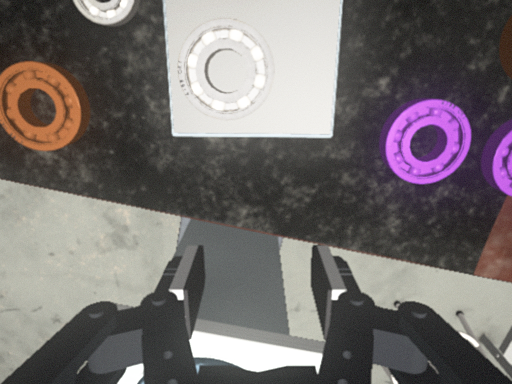

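The wrist view shows the bearing at (225,68) and the plate's front corners at (172,135) and (332,137). I'll refine the plate pose from this view.

Run:
```python
from h import *
st()
f,W,c=snap("wrist"); z=W[...,2]
m=((z>.012)&(z<.06)); n,l,s,cc=cv2.connectedComponentsWithStats(m.astype(np.uint8)); i=l[110,300]; m=l==i
L=[];R=[]
for v in range(10,125,3):
    k=np.where(m[v])[0]; L.append(W[v,k[0]+1]);R.append(W[v,k[-1]-1])
F=[]
for u in range(185,325,4):
    k=np.where(m[:,u])[0]; F.append(W[k[-1]-1,u])
for nm,p in(("L",L),("R",R),("F",F)):
    p=np.array(p); x=cv2.fitLine((p[:,:2]*1000).astype(np.float32),cv2.DIST_HUBER,0,.01,.01).ravel()
    print(nm,x,np.degrees(np.arctan2(x[1],x[0])),"comp",np.mean([comp(q) for q in p],0),"z",p[:,2].mean())
```

```text
t 2.15 eef [0.4107 0.0033 0.2309] comp [-160.4   -6.7] yaw 12.54 F [-0.3  0.2 -0.3] op 0.5853735818201975
L [9.7638363e-01 2.1604413e-01 4.7824899e+02 1.1249026e+02] 12.47679 comp [-71.2181857   85.57439159] z 0.01491100048570745
R [ 9.7742712e-01  2.1127295e-01  5.1340198e+02 -5.1435856e+01] 12.19696 comp [-70.67138922 -82.04739981] z 0.014994602767061117
F [0. 0. 0. 0.] 0.0 comp [nan nan] z nan
```

Emit:
jog_arm --series '[[[6,-16,20,0,0,0,50],[6,-16,20,0,0,0,50],[0,0,30,0,0,0,50],[0,0,30,0,0,0,50],[0,0,30,0,0,0,50],[0,0,25,0,0,0,50],[0,0,20,0,0,0,50],[0,0,15,0,0,0,50],[0,0,10,0,0,0,50],[0,0,4,0,0,0,50]]]'

```text
time_s: 3.2
eef_pos: [0.415, 0.0347, 0.0265]
eef_rot: [-0.0, 0.994, 0.106, -0.001]
wrist_force: [-0.2, 0.2, -0.1]
opening: 0.588
grasp_force: 0.0
```

```bash
sed -i 's/O=np.array.*/O=np.array([.5657,.0456]); A=np.radians(12.35)/;s/A=.*A=/A=/' h.py; sed -i 's/^A=np.radians(12.35)/O=np.array([.5657,.0456]); A=np.radians(12.35)/' h.py; grep -n radians h.py
cat >> h.py <<'E'
def bear(name,save=None):
    f,W,c=snap(name); z=W[...,2]
    if save: cv2.imwrite(save,f)
    P=(W[...,:2]-O)@C.T*1000
    m=(z>.036)&(z<.049)&(P[...,0]>-135)&(P[...,0]<62)&(abs(P[...,1])<75)
    n,l,s,cc=cv2.connectedComponentsWithStats(m.astype(np.uint8))
    for i in range(1,n):
        if s[i,4]>80:
            p=P[l==i]; print(name,s[i,4],"circ",cv2.minEnclosingCircle(p.astype(np.float32)),p.min(0),p.max(0))
E
python3 - <<'E'
from h import *
st(); bear("wrist"); bear("scene","pics/s2.png"); bear("top");
E
```

```text
15:O=np.array([.5657,.0456]); A=np.radians(12.35)
t 3.2 eef [0.415  0.0347 0.0265] comp [-149.5   21.6] yaw 12.22 F [-0.2  0.2 -0.1] op 0.5878896458123837
wrist 28748 circ ((-72.94338989257812, 24.237468719482422), 45.18756866455078) [-117.86655881  -20.69875749] [-41.62579632  69.22857026]
scene 768 circ ((-72.30939483642578, 23.894678115844727), 46.39707565307617) [-115.35862404  -22.3102261 ] [-26.79362421  69.62552795]
top 220 circ ((-68.13042449951172, 19.48271942138672), 44.817256927490234) [-95.58611741 -22.43986618] [-29.82999521  61.43801241]
```

View pics/s2.png

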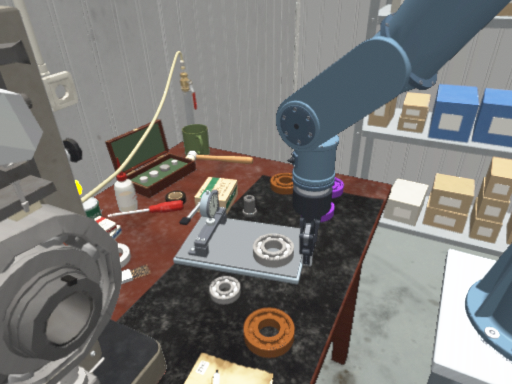

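The gripper is down behind the bearing, which reads (-72.7, 24) in the plate frame (scene view (273,250)). Now I push.

Emit:
jog_arm --series '[[[8,-2.5,0,0,0,0,50],[8,0,0,0,0,0,50],[6,0,0,0,0,0,50],[3,0,0,0,0,0,50],[3,0,0,0,0,0,50],[3,0.5,0,0,0,0,50],[4,1,0,0,0,0,50],[5,1.5,0,0,0,0,50],[5,1.5,0,0,0,0,50],[5,1.5,0,0,0,0,50]]]'

```text
time_s: 4.35
eef_pos: [0.4656, 0.0428, 0.0271]
eef_rot: [-0.0, 0.994, 0.107, -0.0]
wrist_force: [-2.0, -0.6, -1.4]
opening: 0.588
grasp_force: 1.1
```

Run:
```python
from h import *
st(); bear("wrist"); bear("scene")
```

```text
t 4.35 eef [0.4656 0.0428 0.0271] comp [-98.4  18.6] yaw 12.3 F [-2.  -0.6 -1.4] op 0.5881551992580638
wrist 28664 circ ((-61.666587829589844, 19.537303924560547), 54.27410888671875) [-109.80415021  -25.21940463] [-7.50337862 64.78604566]
scene 631 circ ((-58.57486343383789, 24.34756088256836), 54.78875732421875) [-106.71134471  -25.98383898] [-5.11343801 64.39386493]
```

Emit:
jog_arm --series '[[[6,2,0,0,0,0,50],[6,2.2,0,0,0,0,50],[6,2.2,0,0,0,0,50],[6,2.2,0,0,0,0,50],[6,2.2,0,0,0,0,50],[6,2.2,0,0,0,0,50],[6,2.2,0,0,0,0,50],[6,2.2,0,0,0,0,50],[4,1,0,0,0,0,50],[2,0,0,0,0,0,50]]]'

```text
time_s: 5.45
eef_pos: [0.5226, 0.0361, 0.0273]
eef_rot: [0.0, 0.994, 0.107, 0.0]
wrist_force: [-2.9, -1.8, -0.6]
opening: 0.586
grasp_force: 1.7
```

Run:
```python
from h import *
st(); bear("wrist","pics/w3.png"); bear("scene")
```

```text
t 5.45 eef [0.5226 0.0361 0.0273] comp [-44.2  -0.1] yaw 12.3 F [-2.9 -1.8 -0.6] op 0.5859701060745047
wrist 28518 circ ((-7.511220932006836, -0.045038431882858276), 54.26131057739258) [-55.95568972 -43.69824555] [46.71381447 45.71224259]
scene 535 circ ((-5.537883281707764, 4.8877692222595215), 55.202945709228516) [-53.13337731 -43.8383486 ] [48.46334407 46.5319336 ]
```

View pics/w3.png

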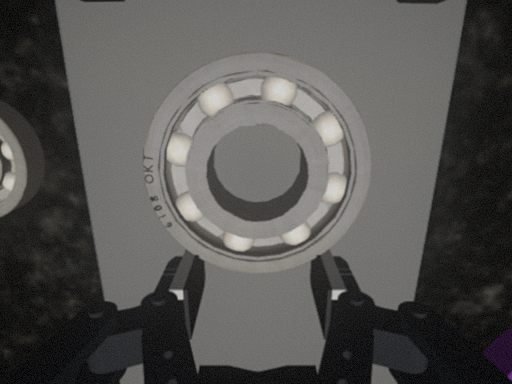

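The wrist view shows the bearing at (257,163), cradled by both fingertips. The bridge legs' inner edges are at columns 125 and 397 (middle 261), so the bearing is about 1.5 mm left of centre.

Emit:
jog_arm --series '[[[5,0.4,0,0,0,0,50],[5,0.4,0,0,0,0,50],[5,0.4,0,0,0,0,50],[5,0.3,0,0,0,0,50],[5,0,0,0,0,0,50],[5,0,0,0,0,0,50],[5,0,0,0,0,0,50],[4,0,0,0,0,0,50],[2,0,0,0,0,0,50],[1,0,0,0,0,0,50]]]'

```text
time_s: 6.55
eef_pos: [0.5635, 0.0438, 0.0273]
eef_rot: [0.0, 0.994, 0.107, -0.0]
wrist_force: [-2.9, -0.8, 1.1]
opening: 0.588
grasp_force: 1.9
```

Run:
```python
from h import *
st(); bear("wrist","pics/w4.png"); bear("scene")
```

```text
t 6.55 eef [0.5635 0.0438 0.0273] comp [-2.6 -1.3] yaw 12.31 F [-2.9 -0.8  1.1] op 0.5878291662042026
wrist 9620 circ ((22.36473274230957, 0.21286563575267792), 44.48255157470703) [-14.07124814 -43.24698248] [33.52815139 43.46005683]
scene 247 circ ((25.602834701538086, 26.693735122680664), 38.633121490478516) [-12.68756226   7.87685105] [61.96537449 45.88831134]
```

View pics/w4.png

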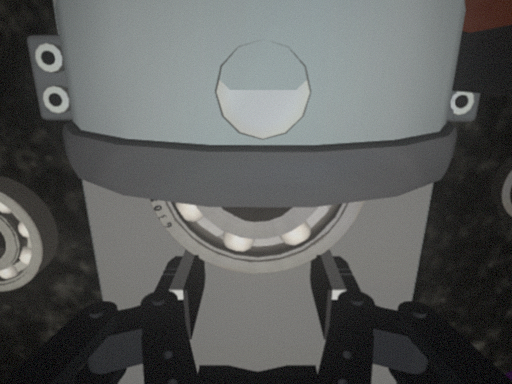

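The bearing is centred in the opening, about 11 mm short of home. I'll push a little more, then back off, close the fingers and seat it with one central contact so the pins can centre it.

Emit:
jog_arm --series '[[[3,0,0,0,0,0,50],[3,0,0,0,0,0,50],[1.5,0,0,0,0,0,50],[0,0,0,0,0,0,50],[-8,0,0,0,0,0,50],[-10,0,0,0,0,0,50],[-4,0,0,0,0,0,30],[0,0,0,0,0,0,0],[0,0,0,0,0,0,0],[0,0,0,0,0,0,0]]]'

```text
time_s: 7.65
eef_pos: [0.5496, 0.0406, 0.0276]
eef_rot: [0.0, 0.994, 0.107, 0.0]
wrist_force: [-1.1, -0.1, 0.4]
opening: 0.001
grasp_force: 0.0
```

Run:
```python
from h import *
st(); bear("wrist","pics/w5.png")
```

```text
t 7.65 eef [0.5496 0.0406 0.0276] comp [-16.8  -1.4] yaw 12.3 F [-1.1 -0.1  0.4] op 0.0011218600927070347
wrist 17306 circ ((51.17240524291992, -0.10782443732023239), 45.17276382446289) [  6.29939133 -44.90253535] [61.99617367 44.83899815]
wrist 951 circ ((-10.297704696655273, -0.6116504669189453), 13.567888259887695) [-11.59100684 -14.17869198] [-5.34267157 12.95539094]
```

View pics/w5.png

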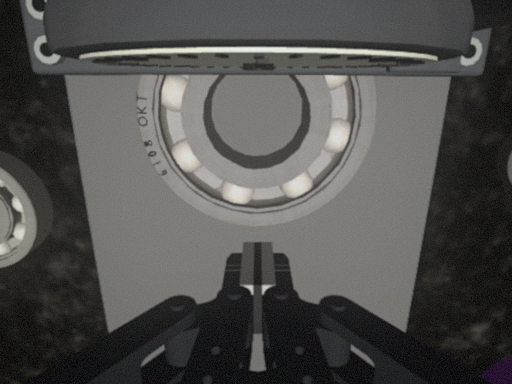

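The bearing reads about 3.7 mm short of home. The closed fingers (257,245) have a 12 mm gap behind its rim.

Emit:
jog_arm --series '[[[4,0,0,0,0,0,0],[4,0,0,0,0,0,0],[2,0,0,0,0,0,0],[1,0,0,0,0,0,0],[1,0,0,0,0,0,0],[1,0,0,0,0,0,0],[1,0,0,0,0,0,0],[0.5,0,0,0,0,0,0],[0.5,0,0,0,0,0,0],[0.5,0,0,0,0,0,0]]]'

```text
time_s: 8.7
eef_pos: [0.5637, 0.044, 0.0271]
eef_rot: [-0.0, 0.994, 0.107, -0.001]
wrist_force: [-4.9, -1.0, 1.0]
opening: 0.004
grasp_force: 1.9
```

Run:
```python
from h import *
st(); bear("wrist")
```

```text
t 8.7 eef [0.5637 0.044  0.0271] comp [-2.3 -1.1] yaw 12.31 F [-4.9 -1.   1. ] op 0.004087450294657256
wrist 5646 circ ((30.149484634399414, 0.11043167114257812), 38.679317474365234) [  3.3411236 -38.564324 ] [30.83560294 38.78518629]
```

Emit:
jog_arm --series '[[[0.5,0,0,0,0,0,0],[0.5,0,0,0,0,0,0],[0.5,0,0,0,0,0,0],[0,0,0,0,0,0,0],[0,0,0,0,0,0,0],[0,0,0,0,0,0,0],[0,0,0,0,0,0,0],[0,0,0,0,0,0,0],[0,0,0,0,0,0,0],[0,0,0,0,0,0,0]]]'

```text
time_s: 9.75
eef_pos: [0.5658, 0.0443, 0.0273]
eef_rot: [-0.0, 0.994, 0.107, 0.0]
wrist_force: [-1.4, -0.0, -1.5]
opening: -0.001
grasp_force: 0.8
```

Emit:
jog_arm --series '[[[0.5,0,0,0,0,0,0],[0.5,0,0,0,0,0,0],[0.5,0,0,0,0,0,0],[0.5,0,0,0,0,0,0],[0,0,0,0,0,0,0],[0,0,0,0,0,0,0],[0,0,0,0,0,0,0],[0,0,0,0,0,0,0],[0,0,0,0,0,0,0],[0,0,0,0,0,0,0]]]'

```text
time_s: 10.75
eef_pos: [0.5672, 0.0446, 0.0272]
eef_rot: [0.0, 0.994, 0.107, -0.001]
wrist_force: [-4.5, -1.2, 1.1]
opening: -0.0
grasp_force: 2.5
```

Emit:
jog_arm --series '[[[0.5,0,0,0,0,0,0],[0.5,0,0,0,0,0,0],[0.5,0,0,0,0,0,0],[0.5,0,0,0,0,0,0],[0,0,0,0,0,0,0],[0,0,0,0,0,0,0],[0,0,0,0,0,0,0],[0,0,0,0,0,0,0],[0,0,0,0,0,0,0],[0,0,0,0,0,0,0]]]'

```text
time_s: 11.75
eef_pos: [0.5677, 0.0448, 0.0271]
eef_rot: [0.0, 0.994, 0.107, -0.002]
wrist_force: [-11.3, -3.4, 6.6]
opening: 0.002
grasp_force: 5.6
```

Emit:
jog_arm --series '[[[0.5,0,0,0,0,0,0],[0.5,0,0,0,0,0,0],[0.5,0,0,0,0,0,0],[0.5,0,0,0,0,0,0],[0,0,0,0,0,0,0],[0,0,0,0,0,0,0],[0,0,0,0,0,0,0],[0,0,0,0,0,0,0],[0,0,0,0,0,0,0],[0,0,0,0,0,0,0]]]'

```text
time_s: 12.75
eef_pos: [0.568, 0.0449, 0.027]
eef_rot: [0.0, 0.994, 0.108, -0.004]
wrist_force: [-17.2, -5.8, 12.4]
opening: 0.003
grasp_force: 9.0
```

It now stops firmly: 2 mm commanded gave 0.3 mm of travel at about 18 N. I'll back off and check the seating.

Emit:
jog_arm --series '[[[-2,0,0,0,0,0,0],[-3,0,0,0,0,0,0],[-5,0,0,0,0,0,0],[-10,0,0,0,0,0,0],[-10,0,0,0,0,0,0],[-10,0,0,0,0,0,0],[-5,0,0,0,0,0,0],[0,0,0,0,0,0,0],[0,0,0,0,0,0,0],[0,0,0,0,0,0,0]]]'

```text
time_s: 13.75
eef_pos: [0.5282, 0.0359, 0.0275]
eef_rot: [0.0, 0.994, 0.107, 0.0]
wrist_force: [0.7, 0.2, -0.2]
opening: 0.001
grasp_force: 0.0
```

Run:
```python
from h import *
from scipy.optimize import least_squares
st()
f,W,c=snap("wrist"); cv2.imwrite("pics/w6.png",f); z=W[...,2]
P=(W[...,:2]-O)@C.T*1000
m=(z>.036)&(z<.049)&(P[...,0]>0)&(P[...,0]<64)&(abs(P[...,1])<60)
n,l,s,cc=cv2.connectedComponentsWithStats(m.astype(np.uint8)); i=1+s[1:,4].argmax(); m=l==i
pts=[]
for u in range(512):
    k=np.where(m[:,u])[0]
    if len(k) and k[-1]-k[0]>6: pts.append(P[k[-1],u])
pts=np.array(pts)
r=least_squares(lambda x:np.hypot(*(pts-x[:2]).T)-x[2],[50,0,45],loss="soft_l1"); print("rim fit",r.x,"n",len(pts),"r45:",least_squares(lambda x:np.hypot(*(pts-x[:2]).T)-45,[50,0],loss="soft_l1").x)
# plate edges & beam, comp frame
pm=(z>.014)&(z<.026)
e=[]
for v in range(0,384,4):
    k=np.where(pm[v]&(abs(P[v,:,1])<100))[0]
    if len(k)>20: e.append((P[v,k[0],0],P[v,k[0],1],P[v,k[-1],0],P[v,k[-1],1]))
print("edges",np.array(e)[::5].round(1))
b=(z>.055)&(z<.065); p=P[b]; 
if len(p): print("beam top",p.min(0),p.max(0),len(p))
```

```text
t 13.75 eef [0.5282 0.0359 0.0275] comp [-38.7  -1.4] yaw 12.3 F [ 0.7  0.2 -0.2] op 0.0012524677378425203
rim fit [56.4308687  -0.62639983 44.63617407] n 259 r45: [56.86602387 -0.62537688]
edges [[ 70.3  52.6  70.1 -15.1]
 [ 65.   84.3  64.1 -82. ]
 [ 57.1  84.2  57.  -85.2]
 [ 49.1  84.2  48.8 -82.2]
 [ 40.8  81.4  40.6 -85.4]
 [ 32.5  81.   32.  -84.8]
 [ 23.9  81.   22.9 -85.2]
 [ 13.8  84.5  13.6 -85.3]
 [  4.2  84.4   4.  -85.4]
 [ -4.1  81.3  -4.4 -82.4]
 [-16.2  84.4 -16.  -84.7]
 [-24.3  80.9 -24.7 -82. ]
 [-38.3  84.4 -38.4 -85.1]
 [-46.6  81.  -50.4 -85. ]
 [-62.5  84.5 -59.3 -82. ]
 [-75.8  85.2 -75.4 -84.9]
 [-89.1  84.8 -84.3 -81.7]]
beam top [-49.76053016 -69.70143211] [66.36592092 67.89434964] 996
```

View pics/w6.png

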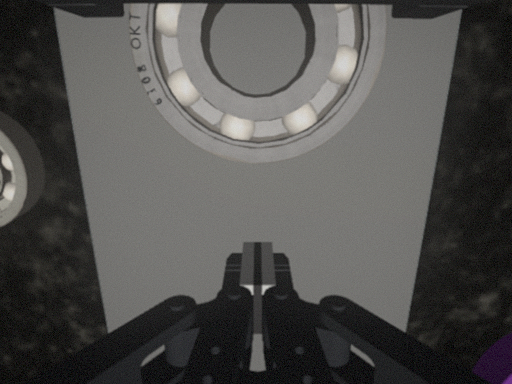

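The wrist view shows the bearing centred: its rim spans columns 130–387 (middle 258.5) and the legs' inner edges are at about 122 and 393 (middle 258). The fit has its centre within 0.3 mm of the plate's midline, so it touches both pins. Next I check clearance near the lever pad while raising the arm.

Emit:
jog_arm --series '[[[0,0,-15,0,0,0,0],[0,0,-25,0,0,0,0],[0,0,-25,0,0,0,0],[0,0,-25,0,0,0,0],[0,0,-25,0,0,0,0],[0,0,-25,0,0,0,0],[0,0,-25,0,0,0,0],[0,0,-20,0,0,0,0],[0,0,-5,0,0,0,0],[0,0,0,0,0,0,0]]]'

```text
time_s: 14.8
eef_pos: [0.5283, 0.036, 0.2186]
eef_rot: [0.0, 0.994, 0.107, 0.001]
wrist_force: [0.2, 0.7, -0.5]
opening: -0.003
grasp_force: 0.0
```

Run:
```python
from h import *
st()
for n in("top","scene"):
    W=np.load(f"pics/{n}0.npy"); P=(W[...,:2]-O)@C.T*1000; z=W[...,2]
    m=(z>.155)&(z<.8)&(np.hypot(P[...,0]-98,P[...,1]-85)<230)
    print(n,m.sum(), np.c_[P[m],z[m]*1000][::max(1,m.sum()//8)].round(0).tolist())
    m=(z>.11)&(z<.135)&(P[...,1]>65)&(P[...,1]<110)&(abs(P[...,0]-97)<30)
    p=P[m]; print("pad",len(p),p.mean(0),p.min(0),p.max(0),np.median(z[m]))
```

```text
t 14.8 eef [0.5283 0.036  0.2186] comp [-38.6  -1.4] yaw 12.31 F [ 0.2  0.7 -0.5] op -0.003498676002619391
top 2368 [[213.0, 284.0, 651.0], [216.0, 274.0, 441.0], [225.0, 137.0, 232.0], [180.0, 292.0, 453.0], [161.0, 294.0, 470.0], [139.0, 300.0, 507.0], [158.0, 294.0, 381.0], [136.0, 265.0, 365.0]]
pad 50 [96.03468087 80.4300411 ] [88.1318657  65.03372062] [106.02659696  91.89340111] 0.12583218144200936
scene 1868 [[144.0, 306.0, 540.0], [125.0, 308.0, 509.0], [126.0, 309.0, 472.0], [124.0, 313.0, 431.0], [124.0, 313.0, 396.0], [139.0, 287.0, 367.0], [258.0, 49.0, 203.0], [208.0, 175.0, 241.0], [124.0, 311.0, 292.0]]
pad 70 [97.69085207 85.15206321] [90.33127287 65.75277912] [107.4246489   94.28336903] 0.1279184730842509
```

The hose and machine stay more than 120 mm away from the pad, which is at about (98, 85) with its top at 0.128 m.

Emit:
jog_arm --series '[[[10,-6,0,0,0,0,0],[19,-12,0,0,0,0,0],[19,-12,0,0,0,0,0],[19,-12,0,0,0,0,0],[19,-12,0,0,0,0,0],[19,-12,0,0,0,0,0],[19,-12,0,0,0,0,0],[13,-9,0,0,0,0,0],[0,0,0,0,0,0,0],[0,0,0,0,0,0,0]]]'

```text
time_s: 15.8
eef_pos: [0.6422, 0.1505, 0.2154]
eef_rot: [-0.0, 0.994, 0.108, -0.002]
wrist_force: [-0.3, 0.5, -0.6]
opening: 0.001
grasp_force: 0.0
```

Emit:
jog_arm --series '[[[0,0,15,0,0,0,0],[0,0,20,0,0,0,0],[0,0,20,0,0,0,0],[0,0,15,0,0,0,0],[0,0,8,0,0,0,0],[0,0,2,0,0,0,0],[0,0,0,0,0,0,0],[0,0,0,0,0,0,0],[0,0,0,0,0,0,0],[0,0,0,0,0,0,0]]]'

```text
time_s: 16.8
eef_pos: [0.6434, 0.1503, 0.1381]
eef_rot: [0.0, 0.994, 0.107, 0.001]
wrist_force: [0.1, -0.3, -0.7]
opening: -0.001
grasp_force: 0.0
```

Run:
```python
from h import *
st(); f,W,c=snap("scene"); g,_,_=snap("wrist")
cv2.imwrite("pics/p7.png",np.hstack([cv2.resize(f[130:290,150:330],(432,384)),cv2.resize(g,(368,384))]))
```

```text
t 16.8 eef [0.6434 0.1503 0.1381] comp [98.3 85.6] yaw 12.31 F [ 0.1 -0.3 -0.7] op -0.00134032122626863
```

View pics/p7.png

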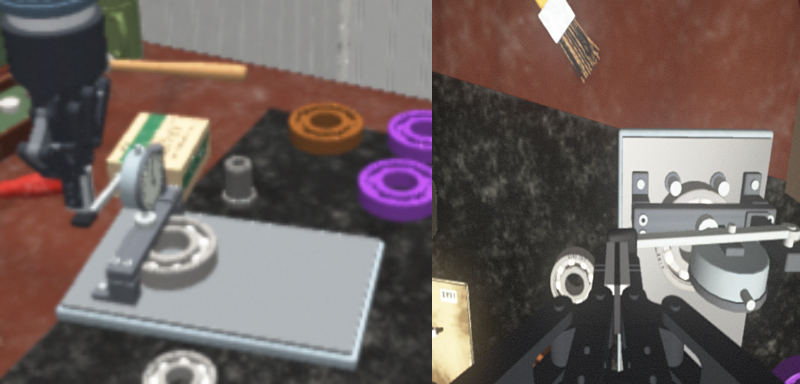

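Both views show the closed fingertips right above the pad (scene crop (85,205), wrist crop (622,237)), clear of the dial. Now I press.

Emit:
jog_arm --series '[[[0,0,5,0,0,0,0],[0,0,5,0,0,0,0],[0,0,4,0,0,0,0],[0,0,4,0,0,0,0],[0,0,4,0,0,0,0],[0,0,4,0,0,0,0],[0,0,3,0,0,0,0],[0,0,2,0,0,0,0],[0,0,1,0,0,0,0],[0,0,0,0,0,0,0]]]'

```text
time_s: 17.9
eef_pos: [0.6429, 0.1501, 0.1052]
eef_rot: [0.0, 0.994, 0.107, -0.0]
wrist_force: [-0.3, 0.0, 0.5]
opening: -0.001
grasp_force: 0.0
```

Emit:
jog_arm --series '[[[0,0,0.5,0,0,0,0],[0,0,0.5,0,0,0,0],[0,0,0.5,0,0,0,0],[0,0,0.5,0,0,0,0],[0,0,0.5,0,0,0,0],[0,0,0,0,0,0,0],[0,0,0,0,0,0,0],[0,0,0,0,0,0,0],[0,0,0,0,0,0,0],[0,0,0,0,0,0,0]]]'

```text
time_s: 18.9
eef_pos: [0.6432, 0.15, 0.1037]
eef_rot: [0.0, 0.994, 0.107, 0.0]
wrist_force: [-2.4, -1.4, 5.7]
opening: 0.001
grasp_force: 3.1
```

Emit:
jog_arm --series '[[[0,0,0.5,0,0,0,0],[0,0,0.5,0,0,0,0],[0,0,0.5,0,0,0,0],[0,0,0,0,0,0,0],[0,0,0,0,0,0,0],[0,0,0,0,0,0,0],[0,0,0,0,0,0,0],[0,0,0,0,0,0,0],[0,0,0,0,0,0,0],[0,0,0,0,0,0,0]]]'

```text
time_s: 19.9
eef_pos: [0.6433, 0.15, 0.1034]
eef_rot: [0.0, 0.994, 0.107, 0.0]
wrist_force: [-5.8, -1.3, 13.0]
opening: 0.002
grasp_force: 6.2
```

The lever is on its stop: 13 N with no further travel at z = 0.1034. I'll lift clear and verify.

Emit:
jog_arm --series '[[[0,0,-2,0,0,0,0],[0,0,-3,0,0,0,0],[0,0,-8,0,0,0,0],[0,0,-20,0,0,0,0],[0,0,-20,0,0,0,0],[0,0,-20,0,0,0,0],[0,0,-20,0,0,0,0],[0,0,-10,0,0,0,0],[0,0,0,0,0,0,0],[0,0,0,0,0,0,0]]]'

```text
time_s: 20.9
eef_pos: [0.6426, 0.1502, 0.2036]
eef_rot: [-0.0, 0.994, 0.107, -0.0]
wrist_force: [1.2, 0.3, -0.4]
opening: -0.004
grasp_force: 0.0
```

Run:
```python
from h import *
st(); f,W,c=snap("scene"); g,V,_=snap("wrist")
P=(W[...,:2]-O)@C.T*1000; z=W[...,2]
for n,X in(("scene",W),("wrist",V)):
    P=(X[...,:2]-O)@C.T*1000; z=X[...,2]
    m=(z>.09)&(z<.135)&(P[...,1]>76)&(P[...,1]<100)&(abs(P[...,0]-97)<12); print(n,m.sum(),"pad z",np.median(z[m]))
cv2.imwrite("pics/p8.png",np.hstack([cv2.resize(f[130:290,150:330],(432,384)),cv2.resize(g,(368,384))]))
```

```text
t 20.9 eef [0.6426 0.1502 0.2036] comp [97.5 85.7] yaw 12.3 F [ 1.2  0.3 -0.4] op -0.004277908089811069
scene 72 pad z 0.10338975887750679
wrist 563 pad z 0.1037267697272791
```

View pics/p8.png

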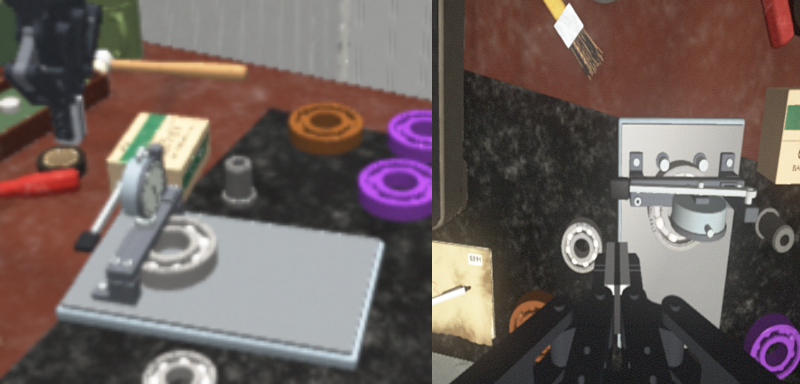

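The lever is down, with the pad top at 104 mm (scene crop (88,242)). The bearing sits against both pins (wrist crop (663,163) and (700,165)), the bystanders haven't moved, and the arm is clear.

```bash
python3 -c "
from bench import ctrl; print(ctrl.hand_in())"
```

```text
the job is handed in; nothing more can be done
None
```

The job is handed in after about 21 s of robot time: the bearing was slid home against both stop pins, then the lever was pressed to its stop (pad top at 104 mm), and the bystanders look unmoved in the final views; the judge's result was not shown.

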